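# Set the card trimmer's length gauge, slack taken up, and load the pad

## Task

Set the card trimmer for its next cut: using only the knob on its sloped left end, wind the gauge to the right until its pointer is well past the cursor on the rule, then bring it back to the left onto the cursor, so that the play in the worn screw is taken up and the gauge cannot give. Then push the pad of cards on the bed to the right until it bears firmly and squarely on the gauge, which must still stand at the cursor, and let go of everything. Do not shift the cursor, and leave the other things on the desk alone.

Things in the scene. Friction and masses are not known exactly. Their poses are not given: they have to be found in the camera images.
- trimmer: Desktop card trimmer fixed to the desk: grey casting, black cheeks, steel bed; 310 mm from left to right, 293 mm deep. Origin: on the desk under the middle of the bed; x axis to its right end (about -y of the world), y away from the robot, z up. The level bed is 75 mm above the desk, from x = -0.122 to 0.12, y = -0.139 to 0.139, with an 18 mm wide slot along y = 0 for the screw.
- rail_mid (a point): Middle of the top of the low cutting rail (24 mm wide along the trimmer's x) that bridges the bed from near to far: 107 mm above the desk, 112 mm on its middle ridge, 22 mm of clear height under it. Its brackets, 129 mm to either side, are 118 mm high; a cutter head is parked on its far half, 92 mm from here, its top 133 mm above the desk. Axes as the trimmer's.
- knob_grip (a point): On the axis of the round fluted black knob, 51 mm in diameter, at mid grip: the grip reaches 16 mm outwards and 18 mm inwards from here; the sloped left end of the casting is 28 mm below along the axis. The point's z axis is the knob's axis, pointing out of the slope and leaning 35 degrees from vertical towards the trimmer's -x (left); its x and y turn with the knob.
- knob (a joint): Knob's angle, rad, no limits; grows anticlockwise seen from above the knob: that sends the gauge to the right (trimmer's +x), clockwise brings it left. Drag about 0.3 N m. 8 mm of screw travel per rad, but about 5 mm of play in all between screw and gauge: the gauge stands still over that much after each change of direction. On which side the play lies at the start is not known.
- gauge: Gauge: aluminium bar across the bed, 190 mm long (trimmer's y), 16 mm thick, 32 mm high. Origin: on the bed, middle of its left face, which the pad meets; axes as the trimmer's. It slides along the trimmer's x. Where the play leaves it free its drag is only about 1.5 N, so a light push shifts it; where it bears on the screw it withstands about 30 N.
- gauge_pointer (a point): Tip of the dark pointed nose on the gauge's near end, 8 mm to the right of its left face. Axes as the trimmer's.
- cursor_point (a point): Tip of the dark pointed nose of the cursor, a steel clip of 18 x 17 x 9 mm with a round screw on the rule along the near edge of the bed; it points at the gauge's nose and marks where that must stand: at the same x in the trimmer's frame. At the start the gauge's pointer is 8 to 30 mm to the left of it. Axes as the trimmer's.
- pad: Rigid pad of blank white cards, glued, on a greyboard back: 110 mm long (x) by 90 mm wide (y) by 14 mm thick, 130 g, loose on the bed and passing under the rail, its left edge 45 to 75 mm left of the rail's left face. Origin: centre of its underside; x axis towards its right edge, 55 mm away.
- bead_jar: Bystander: upright jar, 47 mm in diameter, 98 mm high, right of the trimmer. Origin: centre of its underside.
- stick_cup: Bystander: dark cup of wooden sticks, 65 mm in diameter, 154 mm high, right of the trimmer and behind the jar. Origin: centre of its underside.
- kraft_tape: Bystander: roll of brown tape lying flat, 107 mm in diameter, 50 mm high, left of the trimmer. Origin: centre of its underside.
There are look-alikes about, which are no part of the job. Of the things that look like the pad, the largest one is meant.

How it is judged:
On the way, in this order (a step that is already met when the one before it is completed fails the run):
1. the gauge is wound to the right until its pointer is at least 2.5 mm past the cursor's (x of gauge_pointer in the frame of cursor_point above 0.0025 m), for 0.1 s.
2. the gauge is brought back to the left so that its pointer stands within 2 mm of the cursor's (x of gauge_pointer in the frame of cursor_point between -0.002 and 0.002 m), for 0.3 s.
3. the pad is pressed against the gauge with more than 3 N, and the gauge does not give: its pointer stays within 2 mm of the cursor's (all of step 2 and contact force between pad and gauge above 3 N), for 0.03 s.
At the end, for the whole second after the job is handed in: The gauge's pointer stands within 2 mm of the cursor's point, the pad lies flat on the bed with its right edge against the gauge (gap under 2.5 mm, square to 0.03 rad), and pad and knob are at rest (all of step 2 and x of pad in the frame of gauge above -0.0575 m and angle between the x axis of pad and the x axis of gauge, either way round below 0.03 rad and angle between pad's own z axis and vertical below 0.03 rad and linear speed of pad below 0.005 m/s and velocity of joint knob between -0.02 and 0.02 rad/s); the robot touches nothing.
It fails at once if the cursor is shifted by more than 2 mm (distance of cursor_point from where it was at the start of the episode above 0.002 m).
It fails at once if the gauge is pushed by the fingers instead of its knob (over 1.5 N) (contact force between the fingers and gauge above 1.5 N).
It fails at once if a bystander (jar, tape or stick cup) is moved by more than 15 mm (distance of any of bead_jar, kraft_tape, stick_cup from where it was at the start of the episode above 0.015 m).
It also fails if it takes over 67 s, if anything falls off the work surface, if the arm or the gripper's body presses on something with over 40 N, if the wrist force passes 120 N, or if a joint passes its speed limit or range.

## Robot

A 7-joint arm with a two-finger parallel gripper is mounted at the origin on a cart in front of the work surface, level with it; the furniture and walls round the work are solid. World frame = base frame: x ahead of the robot, y to its left, z up, the work surface at z = 0. Lengths are in m, angles in rad, forces in N, time in s.
With the tool pointing down it reaches from about 0.4 to 0.85 m from the base axis. Payload 4.5 kg.
Tool frame: the origin (TCP) lies between the finger pads; the fingertips stand 11 mm ahead of it and the grasp point (between the pads) lies 8 mm behind it (r.nose_length is the distance from the TCP to the fingertips, in m); z points along the fingers, y is the line along which they close (so a half turn about z gives the same grasp; the last joint's range is limited). The gripper opens to 88 mm and grips with 3 to 60 N. Pads are 18 mm wide; open, the fingers measure 123 mm over their backs; the gripper's body (75 mm by 187 mm) begins 45 mm behind the grasp point.
Start: joints at [1.269, 0.689, -0.195, 1.565, 0.157, 0.902, -0.215], TCP at [0.206, -0.59, 0.25] pointing down, gripper open.
Joint ranges: [-3.01, 3.01], [-0.46, 2.08], [-1.47, 1.51], [0.13, 2.56], [-1, 4.14], [0.04, 2.09], [-2.66, 2.66]. Speed limits (rad/s): [2.57, 2.57, 3.14, 3.14, 3.14, 3.14, 3.14].

## Interface

Orientations are given as a unit quaternion [x, y, z, w].
In Python, from plant import get_state, snapshot, camera_model, r gives the robot as it stands.
- The arm moves only by the shell command python3 -m inch 'ROWS' [FORCE]. ROWS is text: rows parted by semicolons, each of 7 numbers parted by spaces: the opening, from -1 (shut) to 1 (fully open), then the shift along the tool's x, y, z in m, then the turn, a rotation vector about the tool's x, y, z in rad. A call has 1 to 20 rows; each row shifts and turns the commanded pose from where the row before left it, along the tool's axes as they then stand; what a row does not reach is not made up. A row lasts 1/12 s, in which the tool goes at most 41.7 mm and 7.16 degrees, less where a joint would pass 70% of its speed; a pose out of reach is approached as far as the arm can. A call is refused whole if a number of a shift passes 0.0417 or a number of a turn 0.125, either way. A call with a gripper value outside its range is refused whole. The fingers move at their own pace and stop on an object; FORCE is the grip in N (left out, the last holds). Time passes only in rows, so rows that do not move let the fingers close. It gives the time, the measured TCP pose, the force, the opening and the grip force at its end, in the units of the state.
- get_state(): the state, without advancing time (a new reading comes with each control period).
- snapshot(name): name is "scene" or "side" or "wrist"; returns (picture, depth): 384x512x3 uint8, red, green, blue; 384x512 float32, m along the optical axis (not along the pixel's ray), 0 where there is no reading.
- camera_model(name): a dict with "intrinsics" (3x3 intrinsics, pixels), "view" (4x4, takes a point from world to camera coordinates). Camera axes: x right, y down, z forward; pixel columns grow to the right and rows downward; lengths in m; the calibration is good to about 2 mm. A picture is of the moment at which its call begins: read the wrist's pose just before it. camera_model takes no time and is no camera call; for the wrist camera it gives the pose at the moment of the call.
- r.finish_job(): hands the job in; it is judged then, once.
The state is a dict: "clock": time; "q": joint angles; "qd": joint speeds; "joint_torque": joint torques, N m; "tool_pos": TCP position; "eef_rot": TCP orientation; "contact_force": force on the tool from outside, world axes, zero at the start; "moment": the same for the moment, N m; "opening": opening from 0.0 (shut) to 1.0 (fully open); "finger_force": force on a finger pad.
Only numpy, scipy, OpenCV 4.12 (cv2) and the standard library are available. Lean on these libraries where they do the work, as an engineer would, in place of code of your own. Each camera call takes 0.05 s, during which the arm holds its last target. There are 200 camera calls.

## Working session

There is one attempt and no reset: what is moved stays moved. The work goes in short steps, Python scripts to look and compute and a shell command to move; the robot and the scene stay as the last step left them, time stands still between calls to the robot, and variables do not carry over. Pictures are saved under pics/ and viewed, at most 10 in all, crops included, and the job is handed in when it is done.

```bash
ls; mkdir -p pics
python3 - <<'E'
from plant import *
import cv2,numpy as np
s=get_state();print(s)
for n in ("scene","side"):
    p,d=snapshot(n);cv2.imwrite(f"pics/{n}0.png",p[:,:,::-1]);np.save(f"pics/{n}0.npy",d)
    m=camera_model(n);print(n,np.round(m["intrinsics"],1).tolist(),np.round(m["view"],3).tolist())
E
```

```text
pics
{'clock': 0.0, 'q': array([ 1.26884318,  0.68998177, -0.19450036,  1.56633685,  0.15730765,
        0.90248662, -0.21510593]), 'qd': array([-0.00045227, -0.00060716, -0.00060993, -0.00090712, -0.00062525,
       -0.00122923,  0.0006429 ]), 'joint_torque': array([-5.04517611e-04, -5.27566588e+01, -1.26738299e+00, -1.53434247e+01,
       -5.27245249e-02,  6.48761401e-03,  2.02627421e-04]), 'tool_pos': array([ 0.20567189, -0.58954793,  0.24891296]), 'eef_rot': array([ 9.85935382e-01,  1.67124487e-01, -2.23211467e-04, -8.82789337e-04]), 'contact_force': array([ 0.66824988, -0.1154435 , -0.11148342]), 'moment': array([ 0.04367091, -0.01132005, -0.03312093]), 'finger_force': 0.0, 'opening': 0.9990481045806852}
scene [[469.4, 0.0, 250.4], [0.0, 469.4, 187.8], [0.0, 0.0, 1.0]] [[-0.776, -0.63, -0.008, 0.549], [-0.272, 0.346, -0.898, 0.194], [0.569, -0.695, -0.44, 1.536], [0.0, 0.0, 0.0, 1.0]]
side [[489.8, 0.0, 248.1], [0.0, 489.8, 191.6], [0.0, 0.0, 1.0]] [[-0.939, -0.343, 0.005, 0.599], [-0.233, 0.627, -0.743, 0.107], [0.252, -0.7, -0.669, 1.526], [0.0, 0.0, 0.0, 1.0]]
```

View pics/scene0.png

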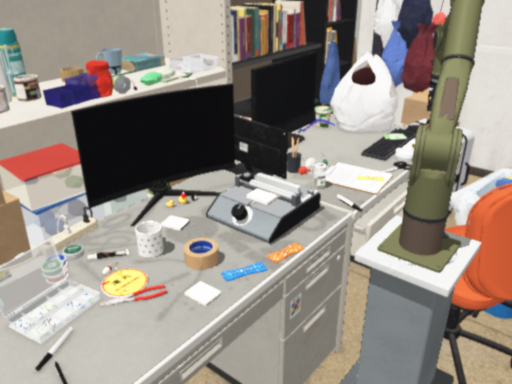

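View pics/side0.png

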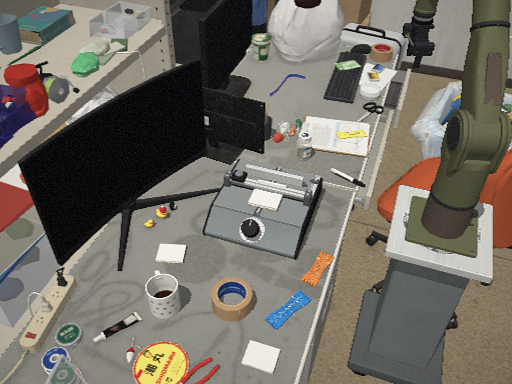

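The side picture shows the trimmer at (265,205). Its knob is at (250,230), the pad on the bed is at (265,198), and white look-alike pads lie on the desk at (172,253) and (261,357). The tape is at (232,298). The jar and cup stand beyond the trimmer at about (305,150) and (283,130). The pad I want is the one on the bed, under the rail; I'll check that in a crop.

```bash
cat > h.py <<'E'
from plant import *
import cv2,numpy as np
from scipy.spatial.transform import Rotation as R
def cloud(d,m):
    K=m["intrinsics"];v,u=np.mgrid[:d.shape[0],:d.shape[1]]
    P=np.stack([(u-K[0,2])*d/K[0,0],(v-K[1,2])*d/K[1,1],d,np.ones_like(d)],-1)
    W=P@np.linalg.inv(m["view"]).T
    W[d<=0]=np.nan
    return W[...,:3]
def ray(u,v,z,m):  # world point at height z on pixel ray
    K=m["intrinsics"];T=np.linalg.inv(m["view"])
    dr=T[:3,:3]@np.array([(u-K[0,2])/K[0,0],(v-K[1,2])/K[1,1],1]);o=T[:3,3]
    return o+dr*(z-o[2])/dr[2]
def proj(p,m):
    c=m["view"]@np.append(p,1);q=m["intrinsics"]@c[:3];return q[:2]/q[2]
E
python3 - <<'E'
from h import *
im=cv2.imread("pics/side0.png");d=np.load("pics/side0.npy");m=camera_model("side")
W=cloud(d,m)
c=cv2.resize(im[145:270,190:340],None,fx=5,fy=4.8,interpolation=cv2.INTER_CUBIC)
cv2.imwrite("pics/crop1.png",c)
for n,(u,v) in dict(knob=(250,227),pad=(265,198),railL=(253,188),tape=(232,282),jar=(305,138),cup=(283,130),c1=(172,253),c2=(261,357),desk=(200,300)).items(): print(n,np.round(W[v,u],3))
E
```

```text
knob [0.529 0.285 0.081]
pad [0.524 0.164 0.091]
railL [0.581 0.114 0.072]
tape [0.516 0.461 0.047]
jar [ 0.491 -0.174  0.094]
cup [ 0.59 -0.24  0.06]
c1 [0.728 0.398 0.011]
c2 [0.379 0.62  0.011]
desk [ 0.589  0.511 -0.003]
```

View pics/crop1.png

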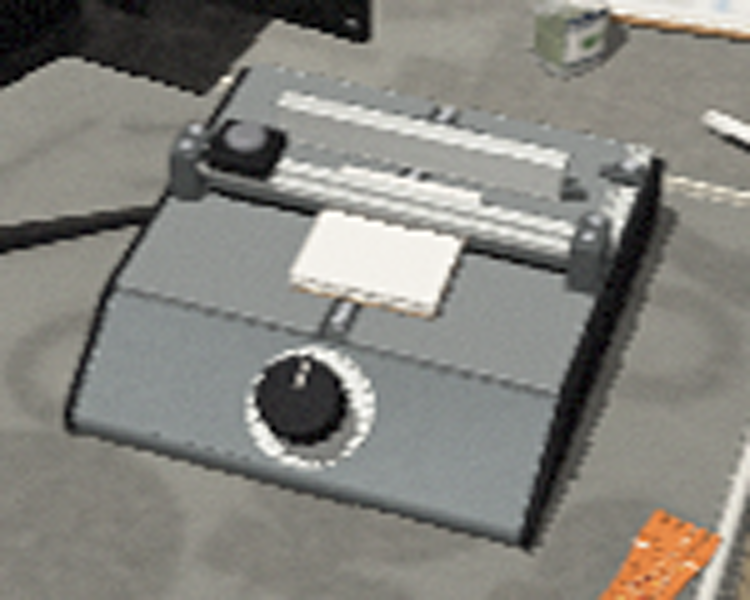

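The crop confirms it: the white pad with the greyboard edge at (375,260) lies on the bed and passes under the rail. The gauge is the pale bar right of the rail, at about (430,130), and the cursor is near (575,185). Next I'll get a rough trimmer frame and the wrist camera's mounting.

Run:
```python
from h import *
m=camera_model("side");W=cloud(np.load("pics/side0.npy"),m)
f=lambda x,y:(190+x/5,145+y/4.8)
a=ray(*f(120,290),.075,m);b=ray(*f(555,390),.075,m)
print("crease far,near",a.round(3),b.round(3),np.linalg.norm(a-b),"yaw of trimmer y",np.degrees(np.arctan2(*(a-b)[1::-1])))
ey=(a-b)/np.linalg.norm(a-b);ex=np.array([ey[1],-ey[0],0]);O=(a+b)/2+.122*ex
print("O",O.round(3),"ex",ex.round(3))
for n,p in dict(pad=(375,260),gaugetop=(425,185),gr=(430,115),cur=(575,185),brN=(590,240),knobtop=(300,385),ridge=(430,215)).items():
    u,v=f(*p);w=W[int(round(v)),int(round(u))];print(n,w.round(3),"trim",((w-O)@ex).round(3),((w-O)@ey).round(3))
# slope normal
s=get_state();m=camera_model("wrist");T=np.eye(4);T[:3,:3]=R.from_quat(s["eef_rot"]).as_matrix();T[:3,3]=s["tool_pos"]
print("cam in tool",np.round(np.linalg.inv(T)@np.linalg.inv(m["view"]),3),m["intrinsics"])
```

```text
crease far,near [0.663 0.232 0.075] [0.393 0.225 0.075] 0.270083001642087 yaw of trimmer y 1.5060680557173838
O [0.532 0.107 0.075] ex [ 0.026 -1.     0.   ]
pad [0.523 0.167 0.09 ] trim -0.06 -0.007
gaugetop [0.517 0.086 0.086] trim 0.02 -0.015
gr [0.54  0.002 0.075] trim 0.105 0.006
cur [0.429 0.052 0.085] trim 0.052 -0.104
brN [0.401 0.131 0.114] trim -0.028 -0.13
knobtop [0.529 0.284 0.088] trim -0.177 0.002
ridge [0.499 0.135 0.107] trim -0.029 -0.032
cam in tool [[-0.001 -0.961 -0.276  0.07 ]
 [ 1.    -0.001  0.    -0.001]
 [-0.001 -0.276  0.961 -0.135]
 [ 0.     0.     0.     1.   ]] [[308.38315556   0.         260.35429659]
 [  0.         308.38315556 192.08662732]
 [  0.           0.           1.        ]]
```

```bash
python3 -m inch '1 0.0278 -0.0147 -0.015 0 0 0;1 0.0278 -0.0147 -0.015 0 0 0;1 0.0278 -0.0147 -0.015 0 0 0;1 0.0278 -0.0147 -0.015 0 0 0;1 0.0278 -0.0147 -0.015 0 0 0;1 0.0278 -0.0147 -0.015 0 0 0;1 0.0278 -0.0147 -0.015 0 0 0;1 0.0278 -0.0147 -0.015 0 0 0;1 0.0278 -0.0147 -0.015 0 0 0;1 0.0278 -0.0147 -0.015 0 0 0'; python3 -m inch '1 0.0132 -0.0265 0.0062 0 0 0;1 0.0132 -0.0265 0.0062 0 0 0;1 0.0132 -0.0265 0.0062 0 0 0;1 0.0132 -0.0265 0.0062 0 0 0;1 0.0132 -0.0265 0.0062 0 0 0;1 0.0132 -0.0265 0.0062 0 0 0;1 0.0132 -0.0265 0.0062 0 0 0;1 0.0132 -0.0265 0.0062 0 0 0;1 0.0132 -0.0265 0.0062 0 0 0;1 0.0132 -0.0265 0.0062 0 0 0;1 0.0132 -0.0265 0.0062 0 0 0;1 0.0132 -0.0265 0.0062 0 0 0;1 0.0132 -0.0265 0.0062 0 0 0;1 0.0132 -0.0265 0.0062 0 0 0;1 0.0132 -0.0265 0.0062 0 0 0;1 0.0132 -0.0265 0.0062 0 0 0;1 0 0 0 0 0 0;1 0 0 0 0 0 0'
python3 - <<'E'
from h import *
s=get_state();print(s["q"].round(2),s["clock"]);m=camera_model("wrist");p,d=snapshot("wrist")
np.savez("pics/w1.npz",d=d,K=m["intrinsics"],V=m["view"],p=p)
cv2.imwrite("pics/w1.png",cv2.resize(p[:,:,::-1],(768,576),interpolation=cv2.INTER_CUBIC))
E
```

```text
clock: 0.93
tool_pos: [0.4206, -0.3582, 0.4002]
eef_rot: [0.986, 0.167, -0.0, -0.0]
contact_force: [-0.0, -0.9, 0.6]
opening: 0.998
finger_force: 0.0
clock: 2.43
tool_pos: [0.4791, 0.112, 0.2999]
eef_rot: [0.986, 0.169, -0.001, -0.0]
contact_force: [0.6, -1.2, 0.1]
opening: 1.0
finger_force: 0.0
[-0.13  0.46 -0.3   1.89  0.18  0.83 -1.74] 2.4333
```

View pics/w1.png

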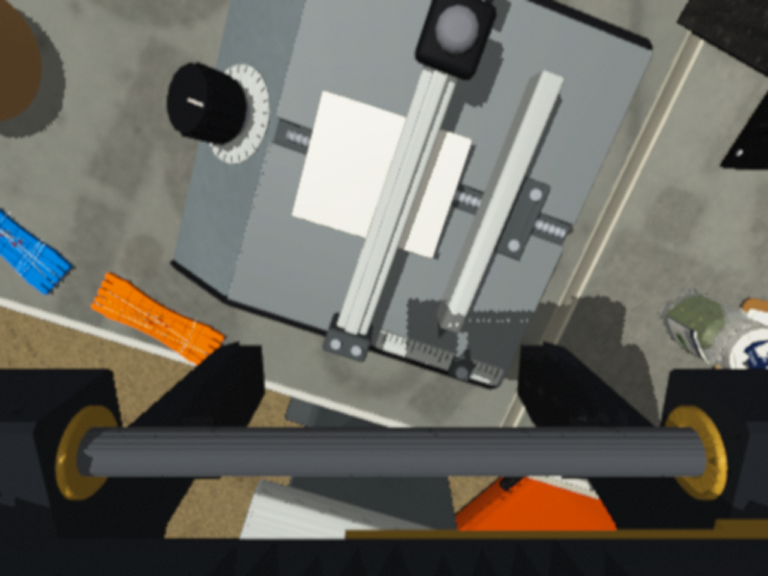

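The wrist picture shows the knob's top at (200,103), the pad at (330,170) passing under the rail, and the gauge bar from (550,75) to (450,320). The gauge's nose is at about (452,328) and the cursor clip at (462,366). I'll take a crop of the pointers and measure the knob axis.

```bash
cat > an.py <<'E'
from h import *
z=np.load("pics/w1.npz");m=dict(intrinsics=z["K"],view=z["V"]);d=z["d"];p=z["p"];W=cloud(d,m)
cv2.imwrite("pics/c2.png",cv2.resize(p[205:275,240:340,::-1],(800,560),interpolation=cv2.INTER_CUBIC))
# bed, slope planes
def plane(P):
    c=P.mean(0);n=np.linalg.svd(P-c)[2][2];return c,n*np.sign(n[2])
def box(u0,u1,v0,v1):
    P=W[v0:v1,u0:u1].reshape(-1,3);return P[np.isfinite(P).all(1)]
bed=box(180,190,120,160);print("bed z",np.median(bed[:,2]))
sl=np.vstack([box(150,160,120,170),box(160,175,15,40)]);c,n=plane(sl);print("slope n",n.round(3),"tilt",np.degrees(np.arccos(n[2])),"yaw left dir",np.degrees(np.arctan2(n[1],n[0])), np.abs((sl-c)@n).max())
K=W[35:105,105:170].reshape(-1,3);K=K[np.isfinite(K).all(1)];h=(K-c)@n
print("heights",np.percentile(h,[50,80,90,95,99]).round(4))
T=K[(h>0.036)&(h<.06)];
# refined: top face
b1=np.cross([0,0,1],n);b1/=np.linalg.norm(b1);b2=np.cross(n,b1)
q=np.float32(np.c_[(T-c)@b1,(T-c)@b2]);(cx,cy),rad=cv2.minEnclosingCircle(q)
print("circ r",rad,"n",len(T));ax=c+cx*b1+cy*b2
print("axis foot",ax.round(4),"knob_grip",(ax+.028*n).round(4),"b1 b2",b1.round(3),b2.round(3))
E
python3 an.py
```

```text
bed z 0.07480742031015408
slope n [-0.002  0.57   0.822] tilt 34.72234869946211 yaw left dir 90.17602468693757 0.0022343629496411376
heights [0.0121 0.0433 0.044  0.0443 0.0447]
circ r 0.026762915775179863 n 1345
axis foot [0.5328 0.2609 0.0464] knob_grip [0.5327 0.2768 0.0694] b1 b2 [-1.    -0.003  0.   ] [ 0.003 -0.822  0.57 ]
```

View pics/c2.png

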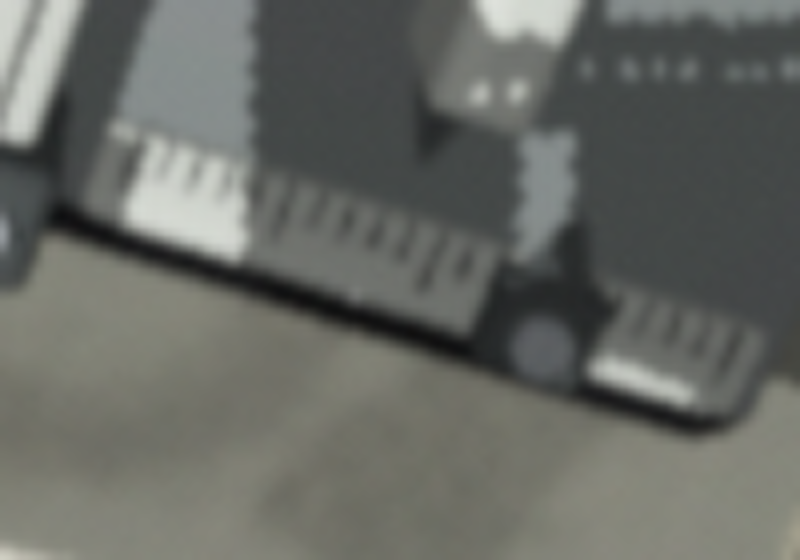

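The crop shows the gauge's nose tip at about (425,158) and the cursor's nose tip at about (575,222), so the gauge is to the left of the cursor.

Run:
```python
from h import *
z=np.load("pics/w1.npz");m=dict(intrinsics=z["K"],view=z["V"]);W=cloud(z["d"],m)
for h in (.078,.082,.086):
    a=ray(240+425/8,205+158/8,h,m);b=ray(240+575/8,205+222/8,h,m);print(h,a.round(4),b.round(4),(b-a).round(4))
g=lambda x,y:ray(x/1.5,y/1.5,.107,m)
# gauge yaw from its top right edge; pad corners z=.089
a=g(562,75);b=g(465,325);print("gauge top edge",a.round(4),b.round(4),np.degrees(np.arctan2(*(a-b)[1::-1])))
print("pad",[ray(x/1.5,y/1.5,.089,m)[:2].round(4).tolist() for x,y in((323,91),(292,215),(433,258),(472,137))])
print("rail left edge",[ray(x/1.5,y/1.5,.107,m)[:2].round(4).tolist() for x,y in((420,70),(340,330))])
# orientation target: tool z=-n, tool x close to present projected
n=np.array([-.005,.5736,.819]);n/=np.linalg.norm(n);s=get_state();Rc=R.from_quat(s["eef_rot"])
# minimal tilt
zc=Rc.as_matrix()[:,2];ax=np.cross(zc,-n);ang=np.arcsin(np.linalg.norm(ax));rv=ax/np.linalg.norm(ax)*ang
print("tilt rotvec in tool",Rc.inv().apply(rv).round(4))
k=np.array([.5327,.2768,.0694]);G=R.from_rotvec(rv)*Rc
for off in(.10,.0):
  t=k+n*off-n*.008+n*0.0; print("TCP target at off",off,t.round(4),"delta in present tool",Rc.inv().apply(t-s["tool_pos"]).round(4),"in tilted",G.inv().apply(t-s["tool_pos"]).round(4))
print(G.as_matrix().round(3))
```

```text
0.078 [0.4217 0.0501 0.078 ] [0.4194 0.0242 0.078 ] [-0.0022 -0.026   0.    ]
0.082 [0.423  0.0511 0.082 ] [0.4208 0.0254 0.082 ] [-0.0022 -0.0257  0.    ]
0.086 [0.4244 0.0521 0.086 ] [0.4222 0.0267 0.086 ] [-0.0022 -0.0254  0.    ]
gauge top edge [0.6289 0.0481 0.107 ] [0.4472 0.0427 0.107 ] 1.6963397224185712
pad [[0.5693, 0.1948], [0.4799, 0.1914], [0.4843, 0.081], [0.5755, 0.0861]]
rail left edge [[0.601, 0.1362], [0.412, 0.1304]]
tilt rotvec in tool [-0.5779 -0.1957  0.    ]
TCP target at off 0.1 [0.5322 0.3296 0.1448] delta in present tool [ 0.1227 -0.1897  0.1551] in tilted [ 0.1386 -0.2364  0.0016]
TCP target at off 0.0 [0.5327 0.2722 0.0628] delta in present tool [ 0.1044 -0.1354  0.2371] in tilted [ 0.1386 -0.2364  0.1016]
[[ 0.944  0.329  0.005]
 [ 0.273 -0.772 -0.574]
 [-0.185  0.543 -0.819]]
```

```bash
python3 -m inch '1 0.0136 -0.0211 0.0172 0 0 0;1 0.0136 -0.0211 0.0172 0 0 0;1 0.0136 -0.0211 0.0172 0 0 0;1 0.0136 -0.0211 0.0172 0 0 0;1 0.0136 -0.0211 0.0172 0 0 0;1 0.0136 -0.0211 0.0172 0 0 0;1 0.0136 -0.0211 0.0172 0 0 0;1 0.0136 -0.0211 0.0172 0 0 0;1 0.0136 -0.0211 0.0172 0 0 0;1 0 0 0 -0.0963 -0.0326 0;1 0 0 0 -0.0963 -0.0326 0;1 0 0 0 -0.0963 -0.0326 0;1 0 0 0 -0.0963 -0.0326 0;1 0 0 0 -0.0963 -0.0326 0;1 0 0 0 -0.0963 -0.0326 0;1 0 0 0 0 0 0;1 0 0 0 0 0 0'
python3 - <<'E'
from h import *
s=get_state();print(s["q"].round(2),s["clock"]);m=camera_model("wrist");p,d=snapshot("wrist")
Rm=R.from_quat(s["eef_rot"]).as_matrix();print(Rm.round(3))
n=np.array([-.010,.5736,.819]);n/=np.linalg.norm(n)
W=cloud(d,m);P=W.reshape(-1,3);P=P[np.isfinite(P).all(1)]
k=np.array([.5327,.2768,.0694]);v=P-k;h=v@n;r=np.linalg.norm(v-np.outer(h,n),axis=1)
T=P[(h>.008)&(h<.022)&(r<.04)];print("top h",np.percentile((T-k)@n,[50,90,97]).round(4),len(T))
q=np.float32((T-s["tool_pos"])@Rm);(cx,cy),rad=cv2.minEnclosingCircle(q[:,:2].copy());print("knob centre in tool xy",cx,cy,rad,"z top",np.median(q[:,2]))
print("pred in tool",((k-s["tool_pos"])@Rm).round(4))
E
```

```text
clock: 3.9
tool_pos: [0.5326, 0.3295, 0.1445]
eef_rot: [0.94, 0.16, -0.048, 0.296]
contact_force: [0.1, -0.4, 0.5]
opening: 0.997
finger_force: 0.0
[-0.85  1.03  0.05  1.29  0.38  1.3  -2.24] 3.9
[[ 0.944  0.329  0.005]
 [ 0.272 -0.773 -0.573]
 [-0.185  0.542 -0.82 ]]
top h [0.0163 0.0172 0.0176] 3649
knob centre in tool xy 0.0002879900857806206 -0.0014476682990789413 0.02638104371726513 z top 0.07544207
pred in tool [-0.0003  0.0001  0.0917]
```

```bash
python3 -m inch '1 0 -0.0007 0.016 0 0 0;1 0 0 0.016 0 0 0;1 0 0 0.016 0 0 0;1 0 0 0.016 0 0 0;1 0 0 0.016 0 0 0;1 0 0 0.016 0 0 0;1 0 0 0 0 0 0;-1 0 0 0 0 0 0;-1 0 0 0 0 0 0;-1 0 0 0 0 0 0;-1 0 0 0 0 0 0;-1 0 0 0 0 0 0;-1 0 0 0 0 0 0' 50
```

```text
clock: 5.03
tool_pos: [0.5332, 0.2756, 0.0671]
eef_rot: [0.94, 0.16, -0.047, 0.297]
contact_force: [0.9, -0.6, 6.4]
opening: 0.57
finger_force: 31.4
```

```bash
python3 -m inch '-1 0 0 0 0 0 0;-1 0 0 0 0 0 -0.05;-1 0 0 0 0 0 -0.1;-1 0 0 0 0 0 -0.1;-1 0 0 0 0 0 -0.1;-1 0 0 0 0 0 -0.1;-1 0 0 0 0 0 -0.1;-1 0 0 0 0 0 -0.1;-1 0 0 0 0 0 -0.1;-1 0 0 0 0 0 -0.1;-1 0 0 0 0 0 -0.1;-1 0 0 0 0 0 -0.05;-1 0 0 0 0 0 0' 50
python3 - <<'E'
from h import *
s=get_state();print(s["q"].round(2),s["contact_force"].round(1),s["moment"].round(2))
E
```

```text
clock: 6.12
tool_pos: [0.534, 0.2751, 0.0676]
eef_rot: [0.749, 0.591, -0.183, 0.238]
contact_force: [1.8, 0.5, 5.6]
opening: 0.57
finger_force: 50.0
[-0.68  1.09 -0.2   1.43  0.64  1.2  -1.46] [1.8 0.5 5.6] [-0.01  0.01  0.25]
```

```bash
python3 -m inch '-1 0 0 0 0 0 -0.05;-1 0 0 0 0 0 -0.1;-1 0 0 0 0 0 -0.1;-1 0 0 0 0 0 -0.1;-1 0 0 0 0 0 -0.1;-1 0 0 0 0 0 -0.1;-1 0 0 0 0 0 -0.1;-1 0 0 0 0 0 -0.1;-1 0 0 0 0 0 -0.1;-1 0 0 0 0 0 -0.1;-1 0 0 0 0 0 -0.1;-1 0 0 0 0 0 -0.1;-1 0 0 0 0 0 -0.1;-1 0 0 0 0 0 -0.1;-1 0 0 0 0 0 -0.1;-1 0 0 0 0 0 -0.1;-1 0 0 0 0 0 -0.1;-1 0 0 0 0 0 -0.05;-1 0 0 0 0 0 0' 50
python3 - <<'E'
from h import *
s=get_state();print(s["q"].round(2),s["contact_force"].round(1),s["moment"].round(2));print(R.from_quat(s["eef_rot"]).as_matrix().round(3))
E
```

```text
clock: 7.7
tool_pos: [0.5353, 0.2759, 0.067]
eef_rot: [0.051, 0.953, -0.299, 0.021]
contact_force: [5.0, 2.5, 1.2]
opening: 0.565
finger_force: 50.0
[-0.5   1.15 -0.57  1.42  0.9   1.4   0.06] [5.  2.5 1.2] [ 0.47 -0.8   0.78]
[[-0.994  0.109  0.009]
 [ 0.084  0.816 -0.571]
 [-0.07  -0.567 -0.821]]
```

```bash
python3 -m inch '-1 0 0 0 0 0 -0.05;-1 0 0 0 0 0 -0.1;-1 0 0 0 0 0 -0.1;-1 0 0 0 0 0 -0.1;-1 0 0 0 0 0 -0.1;-1 0 0 0 0 0 -0.1;-1 0 0 0 0 0 -0.1;-1 0 0 0 0 0 -0.1;-1 0 0 0 0 0 -0.1;-1 0 0 0 0 0 -0.1;-1 0 0 0 0 0 -0.1;-1 0 0 0 0 0 -0.1;-1 0 0 0 0 0 -0.1;-1 0 0 0 0 0 -0.1;-1 0 0 0 0 0 -0.1;-1 0 0 0 0 0 -0.05;-1 0 0 0 0 0 0' 50
cat > look.py <<'E'
from h import *
import sys
s=get_state();print(s["q"].round(2),s["contact_force"].round(1),s["moment"].round(2));print(R.from_quat(s["eef_rot"]).as_matrix().round(3).tolist())
m=camera_model("wrist");p,d=snapshot("wrist");n=sys.argv[1]
np.savez(f"pics/{n}.npz",d=d,K=m["intrinsics"],V=m["view"],p=p)
c=proj(np.array([.421,.027,.082]),m);print("cursor predicted px",c.round(1))
if len(sys.argv)>2:
    w,hh=100,75;u0=int(np.clip(c[0]-w/2,0,512-w));v0=int(np.clip(c[1]-hh/2,0,384-hh));print("crop origin",u0,v0,"x8")
    p=p[v0:v0+hh,u0:u0+w];p=cv2.resize(p,None,fx=8,fy=8,interpolation=cv2.INTER_CUBIC)
cv2.imwrite(f"pics/{n}.png",p[:,:,::-1])
E
python3 look.py w2 c
```

```text
clock: 9.12
tool_pos: [0.5343, 0.2769, 0.0664]
eef_rot: [-0.613, 0.732, -0.231, -0.189]
contact_force: [4.3, 3.7, 0.8]
opening: 0.567
finger_force: 50.0
[-0.4   1.22 -0.83  1.41  1.06  1.57  1.46] [4.3 3.7 0.8] [ 1.23 -0.47  0.65]
[[-0.178, -0.984, 0.008], [-0.81, 0.142, -0.57], [0.559, -0.108, -0.822]]
cursor predicted px [ 367.3 -143.2]
crop origin 317 0 x8
```

View pics/w2.png

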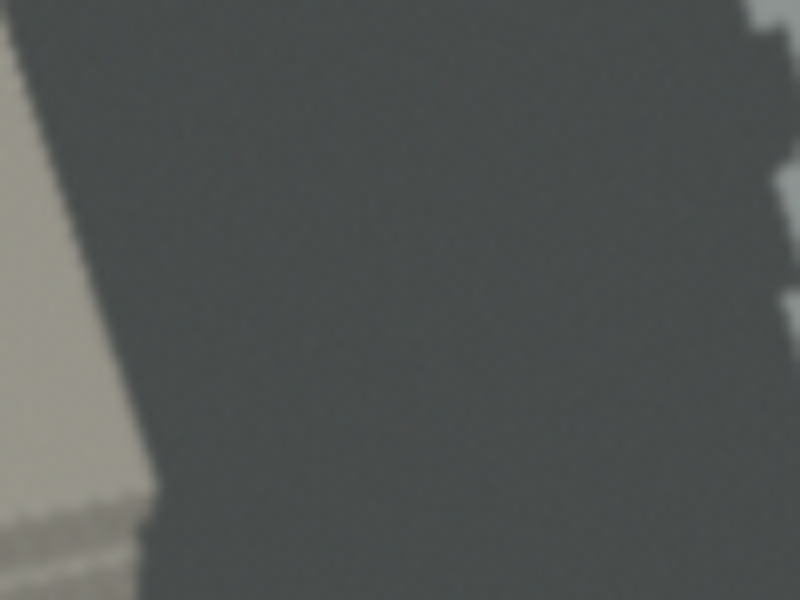

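That crop missed: the cursor is out of the wrist camera's view while the knob is gripped. I'll wind a little further for margin, let go, back out along the axis, and then look.

```bash
python3 -m inch '-1 0 0 0 0 0 -0.1;-1 0 0 0 0 0 -0.1;-1 0 0 0 0 0 -0.1;-1 0 0 0 0 0 0;-1 0 0 0 0 0 0;1 0 0 0 0 0 0;1 0 0 0 0 0 0;1 0 0 0 0 0 0;1 0 0 0 0 0 0;1 0 0 0 0 0 0;1 0 0 -0.01 0 0 0;1 0 0 -0.03 0 0 0;1 0 0 -0.03 0 0 0;1 0 0 -0.03 0 0 0;1 0 0 -0.02 0 0 0;1 0 0 0 0 0 0' 50
cat > goal.py <<'E'
from h import *
import sys
# delta in tool axes so that wrist camera's optical axis hits P at distance D, orientation kept
P=np.array([.422,.035,.083]);D=float(sys.argv[1])
s=get_state();Rm=R.from_quat(s["eef_rot"]).as_matrix();Tc=np.linalg.inv(camera_model("wrist")["view"])
t=P-D*Tc[:3,2]-Tc[:3,3];print("q",s["q"].round(2),"goal TCP",(s["tool_pos"]+t).round(3),"tool delta",(t@Rm).round(4),"tool z",Rm[:,2].round(3), "tool x",Rm[:,0].round(3))
E
python3 goal.py 0.25
```

```text
clock: 10.5
tool_pos: [0.5315, 0.3491, 0.1691]
eef_rot: [0.716, -0.632, 0.2, 0.219]
contact_force: [-0.7, -0.2, -0.2]
opening: 0.996
finger_force: 0.0
q [-0.49  1.15 -0.91  1.21  0.99  1.78  1.84] goal TCP [0.422 0.095 0.169] tool delta [0.194  0.1352 0.1428] tool z [ 0.009 -0.566 -0.824] tool x [ 0.122 -0.817  0.563]
```

```bash
python3 -m inch '1 0.0216 0.015 0.0159 0 0 0;1 0.0216 0.015 0.0159 0 0 0;1 0.0216 0.015 0.0159 0 0 0;1 0.0216 0.015 0.0159 0 0 0;1 0.0216 0.015 0.0159 0 0 0;1 0.0216 0.015 0.0159 0 0 0;1 0.0216 0.015 0.0159 0 0 0;1 0.0216 0.015 0.0159 0 0 0;1 0.0216 0.015 0.0159 0 0 0;1 0 0 0 0 0 0;1 0 0 0 0 0 0'; python3 look.py w3 c
```

```text
clock: 11.42
tool_pos: [0.4222, 0.088, 0.1672]
eef_rot: [0.714, -0.632, 0.201, 0.224]
contact_force: [-0.6, 0.1, 0.4]
opening: 0.997
finger_force: 0.0
[-0.11  0.95 -0.97  2.03  1.02  1.44  1.54] [-0.6  0.1  0.4] [ 0.67 -0.11  0.  ]
[[0.121, -0.993, 0.004], [-0.812, -0.101, -0.575], [0.571, 0.066, -0.818]]
cursor predicted px [261.  192.4]
crop origin 211 154 x8
```

View pics/w3.png

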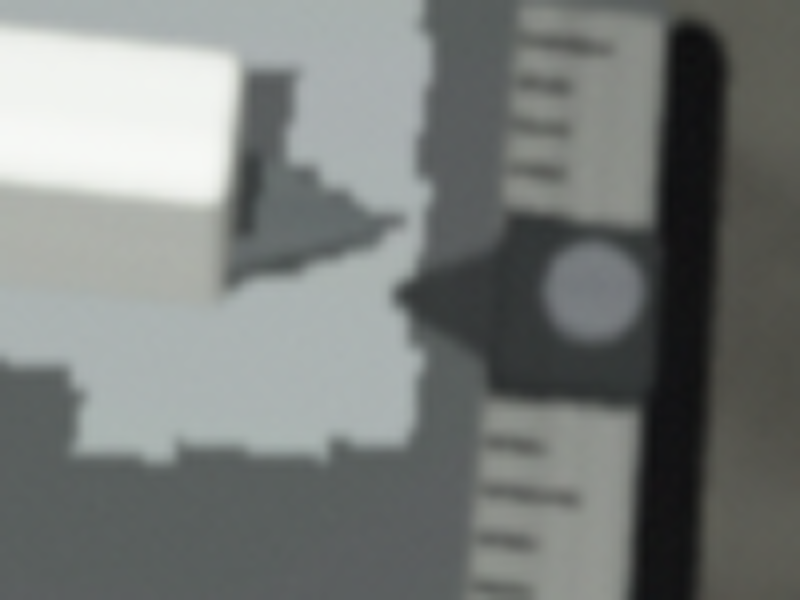

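The crop shows the cursor's nose tip at about (395,295) and the gauge's nose tip at about (405,220). Image-up is the trimmer's right, so the gauge is past the cursor. Next I'll measure both tips with depth, to tell the nose from its shadow.

Run:
```python
from h import *
z=np.load("pics/w3.npz");m=dict(intrinsics=z["K"],view=z["V"]);W=cloud(z["d"],m)
H=(W[168:200,236:276,2]*1000-75);print("cols 236..275 step 2, rows 168..")
for i in range(0,32): print(168+i,' '.join("%3.0f"%x for x in H[i,::2]))
```

```text
cols 236..275 step 2, rows 168..
168  32  32  31  -0  -1  -2  -1  -1  -1  -0  -3  -1  -1  -2  -0  -2  -0  -1  -0  -1
169  32  32  31  -1   0  -2   0  -0   0   0   1  -1  -0  -0  -0  -1   0  -1  -1   1
170  32  32  30  -0  -0  -1   1  -2   0   0  -1  -1  -0  -0  -1  -1  -1  -1  -2   2
171  31  32  30  -0  -0   0  -1   0   0  -1   0  -1  -1  -1  -0  -1  -0  -0  -0   2
172  32  31  31  -1  -0  -1  -0  -1   0   0   0  -2  -0  -0  -2  -2  -0  -0   0   4
173  32  31  30  10  -0  -1   0  -1  -2  -1  -0  -1  -1  -0   0  -1  -0  -0   1   3
174  33  33  30  10  11  -1   1  -1  -0  -0  -1  -0  -0  -0  -1  -1  -1   0   0   3
175  32  32  26  10  11  10  -0  -1  -1  -1   0  -0   0  -0   0  -0  -1  -2  -1   3
176  31  32  24  12  11  10   9  -2  -0  -0  -1  -1  -0  -0  -0  -0  -0   0  -1   4
177  31  31  21  10  11  10  11  11  -1   0   0  -0  -1   0  -1  -1  -1  -1  -1   4
178  30  31  20  12  11  12  10  11  11  -1  -0   0  -0   0  -0  -0  -0  -1  -1   3
179  31  31  18  12  11  12  11  10  10  10  -1  -0   0  -1  -1  -1  -1   1  -1   3
180  30  29  16  11  11  12  11  11  11  10  10  -1  -1  -0
[... 920 characters left out ...]
   9  10  10  10  11  10  13
192   2  -0  -0  -0   0  -0   0  -0   0  -0  -1  -0  -0   8  10  10  10  11  11  13
193  -1   0  -1  -1  -1  -1 nan  -0  -0  -1  -0 nan   1   6   9  11   9  11  11  12
194  -2  -0   1   0  -0  -2  -1   0  -0  -0  -1  -1  -0   0   7   9  11  10  11  12
195  -1   0  -0  -1   0  -2  -1  -2  -1  -0   0  -2  -1  -1  -0   8  10  10  11  12
196  -0  -1   0   0  -1  -2   0  -1  -1  -1  -0  -1  -1  -0  -0   0   8  10  11  14
197   0   1   0  -2  -0  -1  -1  -1  -1  -1  -0  -1   0  -1   0  -1   6   9  11  12
198  -1  -0  -1  -0   1  -2  -0  -1  -0  -1  -2  -2  -2  -0  -1   1  -0   7  12  13
199   0   0  -0  -0  -1  -2  -1  -0  -0  -1  -1  -1   1   2  -1   0  -0  -1  11  13
```

Both noses have flat tops about 10.5 mm above the bed, so depth separates them cleanly. I'll write a numeric measure from that.

```bash
cat > ptr.py <<'E'
from h import *
import sys
z=np.load(f"pics/{sys.argv[1]}.npz");m=dict(intrinsics=z["K"],view=z["V"]);W=cloud(z["d"],m)
ex=np.array([.0296,-.99956,0]);ey=np.array([.99956,.0296,0]);c=np.array([.421,.027,.085])
V=W-c;a=V@ex*1e3;b=V@ey*1e3;h=W[...,2]*1e3-75
ok=(h>8.3)&(h<13)&(abs(a)<22)&(abs(b)<14)
n,L,st,ce=cv2.connectedComponentsWithStats(ok.astype(np.uint8),connectivity=4)
for i in range(1,n):
    if st[i,4]<40: continue
    M=L==i;A,B=a[M],b[M];print("blob",st[i].tolist(),"a",A.min().round(1),A.max().round(1),"b",B.min().round(1),B.max().round(1))
    for nm,e,sg in(("low-b tip",B.min(),1),("high-b tip",B.max(),-1)):
        print("  ",nm,[(k,((A[s].min()+A[s].max())/2).round(2),(np.ptp(A[s])).round(1)) for k in(1.5,3,4.5,6) for s in[abs(B-e-sg*k)<.8] if s.any()])
E
python3 ptr.py w3
```

```text
blob [245, 175, 14, 13, 103] a 2.9 12.7 b 3.1 14.0
   low-b tip [(1.5, np.float64(7.62), np.float64(3.2)), (3, np.float64(7.75), np.float64(4.5)), (4.5, np.float64(7.44), np.float64(5.7)), (6, np.float64(7.47), np.float64(5.6))]
   high-b tip [(1.5, np.float64(7.33), np.float64(9.0)), (3, np.float64(7.9), np.float64(8.6)), (4.5, np.float64(7.53), np.float64(7.0)), (6, np.float64(7.44), np.float64(5.7))]
blob [261, 181, 18, 23, 180] a -8.5 9.0 b -13.7 0.3
   low-b tip [(1.5, np.float64(-1.48), np.float64(14.0)), (3, np.float64(0.29), np.float64(17.4)), (4.5, np.float64(0.06), np.float64(16.1)), (6, np.float64(0.66), np.float64(9.0))]
   high-b tip [(1.5, np.float64(0.52), np.float64(2.3)), (3, np.float64(0.58), np.float64(4.4)), (4.5, np.float64(0.53), np.float64(5.6)), (6, np.float64(0.49), np.float64(6.7))]
```

The gauge stands 7.0 mm past the cursor. Next I'll regrip and turn clockwise 1.4 rad, which stops short of the 1.5 rad estimate, then measure again.

```bash
cat > togrip.py <<'E'
from h import *
s=get_state();Rm=R.from_quat(s["eef_rot"]).as_matrix()
n=np.array([-.010,.5736,.819]);n/=np.linalg.norm(n);g=np.array([.5331,.2747,.0665])
print("z",Rm[:,2].round(3),"above(.105):",((g+.105*n-s["tool_pos"])@Rm).round(4),"grip:",((g-s["tool_pos"])@Rm).round(4),"tilt fix",(Rm.T@np.cross(Rm[:,2],-n)).round(4),s["q"][6].round(2),s["clock"])
E
python3 togrip.py; python3 -m inch '1 -0.0216 -0.015 -0.0159 0 0 0;1 -0.0216 -0.015 -0.0159 0 0 0;1 -0.0216 -0.015 -0.0159 0 0 0;1 -0.0216 -0.015 -0.0159 0 0 0;1 -0.0216 -0.015 -0.0159 0 0 0;1 -0.0216 -0.015 -0.0159 0 0 0;1 -0.0216 -0.015 -0.0159 0 0 0;1 -0.0216 -0.015 -0.0159 0 0 0;1 -0.0216 -0.015 -0.0159 0 0 0;1 0 0 0 0 0 0;1 0 0 0 0 0 0'; python3 togrip.py
```

```text
z [ 0.005 -0.573 -0.82 ] above(.105): [-0.1945 -0.1343 -0.128 ] grip: [-0.1943 -0.1348 -0.023 ] tilt fix [0.005  0.0016 0.    ] 1.54 11.4667
clock: 12.38
tool_pos: [0.5314, 0.3467, 0.1641]
eef_rot: [0.715, -0.631, 0.2, 0.223]
contact_force: [0.7, -0.5, 0.1]
opening: 0.999
finger_force: 0.0
z [ 0.005 -0.572 -0.821] above(.105): [ 0.003  -0.0002  0.0162] grip: [ 0.0034 -0.0007  0.1212] tilt fix [0.0043 0.0032 0.    ] 1.84 12.3833
```

```bash
python3 -m inch '1 0.0032 -0.0006 0.02 0.004 0.003 0;1 0 0 0.02 0 0 0;1 0 0 0.02 0 0 0;1 0 0 0.02 0 0 0;1 0 0 0.02 0 0 0;1 0 0 0.02 0 0 0;1 0 0 0 0 0 0;-1 0 0 0 0 0 0;-1 0 0 0 0 0 0;-1 0 0 0 0 0 0;-1 0 0 0 0 0 0;-1 0 0 0 0 0 0;-1 0 0 0 0 0 0;-1 0 0 0 0 0 0' 50; python3 togrip.py;  python3 -m inch '-1 0 0 0 0 0 0.05;-1 0 0 0 0 0 0.1;-1 0 0 0 0 0 0.1;-1 0 0 0 0 0 0.1;-1 0 0 0 0 0 0.1;-1 0 0 0 0 0 0.1;-1 0 0 0 0 0 0.1;-1 0 0 0 0 0 0.1;-1 0 0 0 0 0 0.1;-1 0 0 0 0 0 0.1;-1 0 0 0 0 0 0.1;-1 0 0 0 0 0 0.1;-1 0 0 0 0 0 0.1;-1 0 0 0 0 0 0.1;-1 0 0 0 0 0 0.05;-1 0 0 0 0 0 0;-1 0 0 0 0 0 0' 50; python3 togrip.py
```

```text
clock: 13.55
tool_pos: [0.5346, 0.2733, 0.0691]
eef_rot: [0.715, -0.631, 0.203, 0.222]
contact_force: [0.4, 1.8, 2.9]
opening: 0.571
finger_force: 50.0
z [ 0.011 -0.574 -0.819] above(.105): [-0.0027  0.0011 -0.1037] grip: [-0.0028  0.0012  0.0013] tilt fix [-0.0007 -0.0006 -0.    ] 1.75 13.55
clock: 14.97
tool_pos: [0.5311, 0.2752, 0.0677]
eef_rot: [-0.142, 0.943, -0.297, -0.042]
contact_force: [-6.6, 4.2, -1.3]
opening: 0.568
finger_force: 49.9
z [ 0.006 -0.572 -0.82 ] above(.105): [-1.600e-03  1.000e-04 -1.037e-01] grip: [-0.002  -0.0003  0.0013] tilt fix [ 0.003  -0.0034  0.    ] 0.42 14.9667
```

```bash
python3 -m inch '1 0 0 0 0 0 0;1 0 0 0 0 0 0;1 0 0 0 0 0 0;1 0 0 0 0 0 0;1 0 0 0 0 0 0;1 0 0 -0.01 0 0 0;1 0 0 -0.03 0 0 0;1 0 0 -0.03 0 0 0;1 0 0 -0.03 0 0 0;1 0 0 -0.02 0 0 0;1 0 0 0 0 0 0' 50; python3 goal.py 0.27
```

```text
clock: 15.88
tool_pos: [0.5329, 0.3467, 0.1708]
eef_rot: [-0.141, 0.944, -0.295, -0.037]
contact_force: [-0.3, -0.2, 0.3]
opening: 1.001
finger_force: 0.0
q [-0.56  1.08 -0.68  1.22  0.85  1.65  0.53] goal TCP [0.418 0.104 0.186] tool delta [ 0.1714 -0.1662  0.1235] tool z [ 0.014 -0.568 -0.823] tool x [-0.957 -0.245  0.153]
```

```bash
python3 -m inch '1 0.0171 -0.0166 0.0124 0 0 0;1 0.0171 -0.0166 0.0124 0 0 0;1 0.0171 -0.0166 0.0124 0 0 0;1 0.0171 -0.0166 0.0124 0 0 0;1 0.0171 -0.0166 0.0124 0 0 0;1 0.0171 -0.0166 0.0124 0 0 0;1 0.0171 -0.0166 0.0124 0 0 0;1 0.0171 -0.0166 0.0124 0 0 0;1 0.0171 -0.0166 0.0124 0 0 0;1 0.0171 -0.0166 0.0124 0 0 0;1 0 0 0 0 0 0;1 0 0 0 0 0 0'; python3 look.py w4 c; python3 ptr.py w4
```

```text
clock: 16.88
tool_pos: [0.4182, 0.0974, 0.1843]
eef_rot: [-0.14, 0.943, -0.3, -0.04]
contact_force: [-0.2, 0.5, -0.5]
opening: 0.996
finger_force: 0.0
[-0.25  0.83 -0.72  2.03  0.91  1.27  0.27] [-0.2  0.5 -0.5] [ 0.59 -0.16  0.06]
[[-0.958, -0.288, 0.009], [-0.24, 0.781, -0.576], [0.159, -0.554, -0.817]]
cursor predicted px [259.9 191.7]
crop origin 209 154 x8
blob [255, 178, 16, 15, 119] a -8.6 6.1 b -14.0 0.7
   low-b tip [(1.5, np.float64(-3.11), np.float64(10.3)), (3, np.float64(-2.55), np.float64(12.1)), (4.5, np.float64(-1.61), np.float64(12.5)), (6, np.float64(0.41), np.float64(11.4))]
   high-b tip [(1.5, np.float64(0.92), np.float64(2.5)), (3, np.float64(0.61), np.float64(3.3)), (4.5, np.float64(0.92), np.float64(4.7)), (6, np.float64(0.91), np.float64(7.5))]
blob [248, 195, 11, 14, 81] a -3.4 6.3 b 3.1 13.9
   low-b tip [(1.5, np.float64(1.32), np.float64(1.6)), (3, np.float64(1.01), np.float64(2.4)), (4.5, np.float64(0.84), np.float64(4.8)), (6, np.float64(1.11), np.float64(6.8))]
   high-b tip [(1.5, np.float64(1.01), np.float64(8.1)), (3, np.float64(1.28), np.float64(6.8)), (4.5, np.float64(1.11), np.float64(6.8)), (6, np.float64(0.84), np.float64(4.8))]
```

The gauge is now +0.25 mm from the cursor. It followed only 6.75 mm of the 11.2 mm of screw travel, so the play is taken up on the left side. Next comes the pad, which I'll push with the fingers spread about 62 mm so that it squares up. First I'll turn the tool upright.

```bash
cat > topush.py <<'E'
from h import *
s=get_state();Rc=R.from_quat(s["eef_rot"])
ey=np.array([.9996,.0296,0]);G=R.from_matrix(np.c_[[-.0296,.9996,0],ey,[0,0,-1]])
rv=(Rc.inv()*G).as_rotvec();print("rot",rv.round(4),np.linalg.norm(rv).round(3),"q",s["q"].round(2))
for g in([.527,.232,.18],[.527,.232,.091]): print("to",g,"delta tool",Rc.inv().apply(np.array(g)-s["tool_pos"]).round(4))
E
python3 -m inch '0.4 0 0 -0.03 0 0 0;0.4 0 0 -0.03 0 0 0;0.4 0 0 -0.03 0 0 0;0.4 0 0 0 0 0 0'; python3 topush.py
```

```text
clock: 17.27
tool_pos: [0.4187, 0.1578, 0.2605]
eef_rot: [-0.142, 0.944, -0.295, -0.036]
contact_force: [-0.3, 0.7, -0.2]
opening: 0.72
finger_force: 0.0
rot [-0.5523  0.42    1.7758] 1.907 q [-0.31  0.73 -0.78  1.87  0.77  1.43  0.38]
to [0.527, 0.232, 0.18] delta tool [-0.1341  0.0711  0.026 ]
to [0.527, 0.232, 0.091] delta tool [-0.1475  0.1197  0.0993]
```

```bash
python3 -m inch '0.4 0 0 0 -0.0325 0.0247 0.1045;0.4 0 0 0 -0.0325 0.0247 0.1045;0.4 0 0 0 -0.0325 0.0247 0.1045;0.4 0 0 0 -0.0325 0.0247 0.1045;0.4 0 0 0 -0.0325 0.0247 0.1045;0.4 0 0 0 -0.0325 0.0247 0.1045;0.4 0 0 0 -0.0325 0.0247 0.1045;0.4 0 0 0 -0.0325 0.0247 0.1045;0.4 0 0 0 -0.0325 0.0247 0.1045;0.4 0 0 0 -0.0325 0.0247 0.1045;0.4 0 0 0 -0.0325 0.0247 0.1045;0.4 0 0 0 -0.0325 0.0247 0.1045;0.4 0 0 0 -0.0325 0.0247 0.1045;0.4 0 0 0 -0.0325 0.0247 0.1045;0.4 0 0 0 -0.0325 0.0247 0.1045;0.4 0 0 0 -0.0325 0.0247 0.1045;0.4 0 0 0 -0.0325 0.0247 0.1045;0.4 0 0 0 0 0 0;0.4 0 0 0 0 0 0'; python3 topush.py
```

```text
clock: 18.85
tool_pos: [0.4177, 0.1511, 0.2576]
eef_rot: [0.697, 0.717, -0.006, 0.002]
contact_force: [-0.2, 0.5, 0.0]
opening: 0.702
finger_force: 0.0
rot [-0.0057  0.0109 -0.0011] 0.012 q [-0.13  0.48 -0.48  2.06  0.35  0.69 -0.81]
to [0.527, 0.232, 0.18] delta tool [0.0786 0.112  0.0761]
to [0.527, 0.232, 0.091] delta tool [0.0796 0.1125 0.1651]
```

```bash
python3 -m inch '0.4 0.0157 0.0224 0.0152 -0.006 0.011 0;0.4 0.0157 0.0224 0.0152 0 0 0;0.4 0.0157 0.0224 0.0152 0 0 0;0.4 0.0157 0.0224 0.0152 0 0 0;0.4 0.0157 0.0224 0.0152 0 0 0;0.4 0 0 0 0 0 0;0.4 0 0 0 0 0 0'; python3 topush.py
cat > pad.py <<'E'
from h import *
import sys
s=get_state();m=camera_model("wrist");p,d=snapshot("wrist");n=sys.argv[1]
np.savez(f"pics/{n}.npz",d=d,K=m["intrinsics"],V=m["view"],p=p);cv2.imwrite(f"pics/{n}.png",p[:,:,::-1]);W=cloud(d,m)
ok=(p.min(-1)>170)&(W[...,2]>.082)&(W[...,2]<.096)&(W[...,0]>.45)&(W[...,0]<.60)&(W[...,1]>.05)&(W[...,1]<.24)
nn,L,st,_=cv2.connectedComponentsWithStats(ok.astype(np.uint8));i=1+st[1:,4].argmax();Q=W[L==i]
print("n",len(Q),"z",np.median(Q[:,2]).round(4),"x",np.percentile(Q[:,0],[.5,99.5]).round(4),"y",np.percentile(Q[:,1],[.5,99.5]).round(4))
b=np.arange(Q[:,0].min()+.008,Q[:,0].max()-.012,.004);e=[Q[(Q[:,0]>x)&(Q[:,0]<x+.004),1].max() for x in b]
k=np.polyfit(b+.002,e,1);print("left edge y at x=.527",np.polyval(k,.527).round(4),"slope",k[0].round(4))
E
python3 pad.py p1
```

```text
clock: 19.43
tool_pos: [0.5278, 0.2336, 0.1799]
eef_rot: [0.697, 0.717, -0.0, -0.001]
contact_force: [-1.2, -0.4, 0.9]
opening: 0.701
finger_force: 0.0
rot [-0.0015 -0.001  -0.0012] 0.002 q [-0.26  0.74 -0.41  1.77  0.42  0.72 -0.87]
to [0.527, 0.232, 0.18] delta tool [-0.0016 -0.0009 -0.0001]
to [0.527, 0.232, 0.091] delta tool [-0.0017 -0.0007  0.0889]
n 346 z 0.0886 x [0.4825 0.5404] y [0.1819 0.1879]
left edge y at x=.527 0.188 slope 0.0717
```

View pics/p1.png

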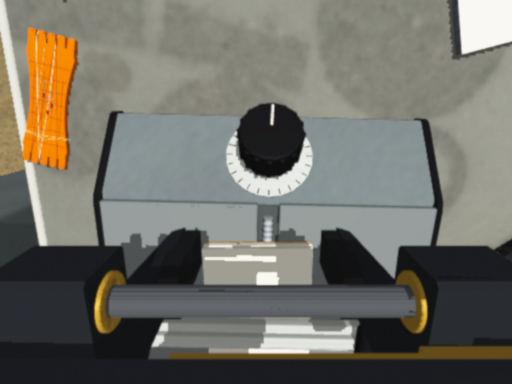

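The picture shows the pad's left edge at row 242, between columns 204 and 312. It is centred between the fingers, with the knob beyond at (270,140). I'll compute the edge and then lower the fingers.

Run:
```python
from h import *
z=np.load("pics/p1.npz");m=dict(intrinsics=z["K"],view=z["V"])
for u in(204,312):print(ray(u,242,.088,m).round(4))
W=cloud(z["d"],m);g=cv2.cvtColor(z["p"],cv2.COLOR_RGB2GRAY)
for v in range(228,256,2): print(v,[ (W[v,u,1].round(3),W[v,u,2].round(3)) for u in (225,300)])
```

```text
[0.4822 0.1977 0.088 ]
[0.5687 0.2002 0.088 ]
228 [(np.float64(0.205), np.float64(0.075)), (np.float64(0.206), np.float64(0.074))]
230 [(np.float64(0.203), np.float64(0.075)), (np.float64(0.205), np.float64(0.075))]
232 [(np.float64(0.201), np.float64(0.075)), (np.float64(0.203), np.float64(0.075))]
234 [(np.float64(0.199), np.float64(0.074)), (np.float64(0.201), np.float64(0.075))]
236 [(np.float64(0.197), np.float64(0.074)), (np.float64(0.2), np.float64(0.076))]
238 [(np.float64(0.196), np.float64(0.075)), (np.float64(0.196), np.float64(0.073))]
240 [(np.float64(0.194), np.float64(0.075)), (np.float64(0.195), np.float64(0.074))]
242 [(np.float64(0.193), np.float64(0.077)), (np.float64(0.195), np.float64(0.077))]
244 [(np.float64(0.192), np.float64(0.079)), (np.float64(0.195), np.float64(0.082))]
246 [(np.float64(0.192), np.float64(0.083)), (np.float64(0.194), np.float64(0.083))]
248 [(np.float64(0.192), np.float64(0.087)), (np.float64(0.195), np.float64(0.089))]
250 [(np.float64(0.192), np.float64(0.089)), (np.float64(0.193), np.float64(0.089))]
252 [(np.float64(0.189), np.float64(0.088)), (np.float64(0.191), np.float64(0.088))]
254 [(np.float64(0.189), np.float64(0.09)), (np.float64(0.189), np.float64(0.088))]
```

```bash
python3 -m inch '0.4 0 -0.002 0.03 0 0 0;0.4 0 0 0.03 0 0 0;0.4 0 0 0.02 0 0 0;0.4 0 0 0.009 0 0 0;0.4 0 0 0 0 0 0;0.4 -0.01 0 0 0 0 0;0.4 -0.005 0 0 0 0 0;0.4 -0.005 0 0 0 0 0;0.4 -0.005 0 0 0 0 0;0.4 -0.005 0 0 0 0 0;0.4 -0.005 0 0 0 0 0;0.4 -0.005 0 0 0 0 0;0.4 -0.005 0 0 0 0 0;0.4 0 0 0 0 0 0;0.4 0 0 0 0 0 0'; python3 -c "
from h import *
print(get_state()['contact_force'].round(1),R.from_quat(get_state()['eef_rot']).as_matrix()[:,0].round(3))"
```

```text
clock: 20.73
tool_pos: [0.5266, 0.1861, 0.0923]
eef_rot: [0.698, 0.716, -0.0, 0.0]
contact_force: [-0.7, -0.2, 0.2]
opening: 0.7
finger_force: 0.0
[-0.7 -0.2  0.2] [-0.024  1.    -0.001]
```

```bash
python3 -m inch '0.4 -0.003 0 0.001 0 0 0.005;0.4 -0.003 0 0 0 0 0;0.4 -0.003 0 0 0 0 0;0.4 -0.003 0 0 0 0 0;0.4 -0.003 0 0 0 0 0;0.4 -0.003 0 0 0 0 0;0.4 -0.003 0 0 0 0 0;0.4 0 0 0 0 0 0;0.4 0 0 0 0 0 0'; python3 pad.py p2
python3 - <<'E'
from h import *
print(get_state()['contact_force'].round(1))
z=np.load("pics/p2.npz");m=dict(intrinsics=z["K"],view=z["V"]);W=cloud(z["d"],m)
for v in range(254,290,3): print(v,[ (W[v,u,1].round(3),W[v,u,2].round(3)) for u in (240,285)])
E
```

```text
clock: 21.48
tool_pos: [0.5272, 0.1655, 0.0914]
eef_rot: [0.7, 0.714, 0.0, 0.0]
contact_force: [-0.2, 0.6, 0.7]
opening: 0.699
finger_force: 0.0
n 698 z 0.0886 x [0.4941 0.5515] y [0.1507 0.1559]
left edge y at x=.527 0.1557 slope 0.0163
[-0.1  0.9  0.5]
254 [(np.float64(0.159), np.float64(0.075)), (np.float64(0.156), np.float64(0.068))]
257 [(np.float64(0.158), np.float64(0.076)), (np.float64(0.154), np.float64(0.068))]
260 [(np.float64(0.155), np.float64(0.075)), (np.float64(0.152), np.float64(0.068))]
263 [(np.float64(0.154), np.float64(0.077)), (np.float64(0.155), np.float64(0.077))]
266 [(np.float64(0.154), np.float64(0.08)), (np.float64(0.155), np.float64(0.08))]
269 [(np.float64(0.154), np.float64(0.083)), (np.float64(0.155), np.float64(0.083))]
272 [(np.float64(0.154), np.float64(0.086)), (np.float64(0.155), np.float64(0.086))]
275 [(np.float64(0.154), np.float64(0.088)), (np.float64(0.155), np.float64(0.089))]
278 [(np.float64(0.152), np.float64(0.088)), (np.float64(0.153), np.float64(0.089))]
281 [(np.float64(0.151), np.float64(0.088)), (np.float64(0.152), np.float64(0.089))]
284 [(np.float64(0.15), np.float64(0.089)), (np.float64(0.15), np.float64(0.088))]
287 [(np.float64(0.192), np.float64(0.157)), (np.float64(0.193), np.float64(0.157))]
```

```bash
python3 -m inch '0.4 -0.001 0 0 0 0 0;0.4 -0.001 0 0 0 0 0;0.4 -0.001 0 0 0 0 0;0.4 -0.001 0 0 0 0 0;0.4 -0.001 0 0 0 0 0;0.4 0 0 0 0 0 0'; python3 -m inch '0.4 -0.001 0 0 0 0 0;0.4 -0.0005 0 0 0 0 0;0.4 0 0 0 0 0 0'
```

```text
clock: 22.03
tool_pos: [0.5274, 0.1611, 0.0915]
eef_rot: [0.7, 0.714, 0.001, 0.0]
contact_force: [-0.5, -0.2, 0.3]
opening: 0.701
finger_force: 0.1
clock: 22.28
tool_pos: [0.5274, 0.1597, 0.0915]
eef_rot: [0.7, 0.714, 0.001, 0.0]
contact_force: [0.6, 0.9, -0.3]
opening: 0.702
finger_force: 0.2
```

```bash
python3 -m inch '0.4 -0.0007 0 0 0 0 0;0.4 -0.0007 0 0 0 0 0;0.4 0 0 0 0 0 0'; python3 -m inch '0.4 -0.0007 0 0 0 0 0;0.4 -0.0007 0 0 0 0 0;0.4 0 0 0 0 0 0'; python3 -m inch '0.4 -0.0007 0 0 0 0 0;0.4 0 0 0 0 0 0'
```

```text
clock: 22.53
tool_pos: [0.5275, 0.1583, 0.0916]
eef_rot: [0.7, 0.714, 0.001, 0.0]
contact_force: [0.7, 0.4, -0.6]
opening: 0.703
finger_force: 0.2
clock: 22.78
tool_pos: [0.5275, 0.1569, 0.0915]
eef_rot: [0.7, 0.714, 0.001, 0.0]
contact_force: [-0.0, 0.9, 0.4]
opening: 0.705
finger_force: 0.2
clock: 22.95
tool_pos: [0.5275, 0.1562, 0.0915]
eef_rot: [0.7, 0.714, 0.001, 0.0]
contact_force: [0.2, 1.0, 0.1]
opening: 0.699
finger_force: 0.3
```

```bash
for i in 1 2; do :; done; python3 -m inch '0.4 -0.0005 0 0 0 0 0;0.4 0 0 0 0 0 0'; python3 -m inch '0.4 -0.0005 0 0 0 0 0;0.4 0 0 0 0 0 0';python3 -m inch '0.4 -0.0005 0 0 0 0 0;0.4 0 0 0 0 0 0'
```

```text
clock: 23.12
tool_pos: [0.5275, 0.1558, 0.0915]
eef_rot: [0.7, 0.714, 0.001, 0.0]
contact_force: [0.7, 1.9, -0.2]
opening: 0.699
finger_force: 0.3
clock: 23.28
tool_pos: [0.5275, 0.1553, 0.0916]
eef_rot: [0.7, 0.714, 0.001, 0.0]
contact_force: [-0.0, 1.8, -0.8]
opening: 0.701
finger_force: 0.4
clock: 23.45
tool_pos: [0.5276, 0.1548, 0.0915]
eef_rot: [0.7, 0.714, 0.001, -0.0]
contact_force: [0.3, 0.3, -0.1]
opening: 0.698
finger_force: 0.4
```

```bash
python3 -m inch '0.4 -0.0005 0 0 0 0 0;0.4 0 0 0 0 0 0'; python3 -m inch '0.4 -0.0005 0 0 0 0 0;0.4 0 0 0 0 0 0';python3 -m inch '0.4 -0.0005 0 0 0 0 0;0.4 0 0 0 0 0 0'
```

```text
clock: 23.62
tool_pos: [0.5275, 0.1543, 0.0915]
eef_rot: [0.7, 0.714, 0.001, -0.0]
contact_force: [-0.3, 0.8, 1.2]
opening: 0.702
finger_force: 0.4
clock: 23.78
tool_pos: [0.5276, 0.1541, 0.0916]
eef_rot: [0.7, 0.714, 0.001, -0.0]
contact_force: [1.2, 2.4, -0.3]
opening: 0.695
finger_force: 0.9
clock: 23.95
tool_pos: [0.5277, 0.154, 0.0916]
eef_rot: [0.7, 0.714, 0.001, -0.0]
contact_force: [-0.1, 2.2, -0.7]
opening: 0.702
finger_force: 1.5
```

Contact has begun: the tool is falling behind its command. I'll press harder, in small steps.

```bash
python3 -m inch '0.4 -0.0007 0 0 0 0 0;0.4 0 0 0 0 0 0'; python3 -m inch '0.4 -0.0007 0 0 0 0 0;0.4 0 0 0 0 0 0';python3 -m inch '0.4 -0.0007 0 0 0 0 0;0.4 0 0 0 0 0 0'
```

```text
clock: 24.12
tool_pos: [0.5278, 0.154, 0.0917]
eef_rot: [0.7, 0.714, 0.002, -0.001]
contact_force: [-0.0, 6.0, -0.6]
opening: 0.698
finger_force: 2.6
clock: 24.28
tool_pos: [0.5279, 0.1539, 0.0917]
eef_rot: [0.7, 0.715, 0.002, -0.001]
contact_force: [-0.8, 6.5, -1.0]
opening: 0.705
finger_force: 3.1
clock: 24.45
tool_pos: [0.528, 0.1539, 0.0918]
eef_rot: [0.7, 0.715, 0.003, -0.001]
contact_force: [-0.6, 8.1, -0.8]
opening: 0.699
finger_force: 3.6
```

```bash
python3 -m inch '0.4 -0.001 0 0 0 0 0;0.4 -0.0005 0 0 0 0 0;0.4 0 0 0 0 0 0;0.4 0 0 0 0 0 0'; python3 -m inch '0.4 0.002 0 0 0 0 0;0.4 0.003 0 0 0 0 0;0.4 0.005 0 0 0 0 0;0.4 0.01 0 0 0 0 0;0.4 0.01 0 0 0 0 0;0.4 0.01 0 0 0 0 0;0.4 0.01 0 0 0 0 0;0.4 0 0 -0.03 0 0 0;0.4 0 0 -0.04 0 0 0;0.4 0 0 -0.04 0 0 0;0.4 0 0 -0.04 0 0 0;0.4 0 0 0 0 0 0'; python3 goal.py 0.30
```

```text
clock: 24.78
tool_pos: [0.5282, 0.1538, 0.092]
eef_rot: [0.699, 0.715, 0.004, -0.001]
contact_force: [-0.2, 9.6, -0.7]
opening: 0.696
finger_force: 4.6
clock: 25.78
tool_pos: [0.5298, 0.2031, 0.249]
eef_rot: [0.7, 0.714, 0.007, 0.002]
contact_force: [0.8, 0.7, 0.2]
opening: 0.7
finger_force: 0.0
q [-0.17  0.64 -0.47  1.75  0.37  0.83 -0.79] goal TCP [0.421 0.045 0.237] tool delta [-0.1562 -0.1121  0.0096] tool z [ 0.013  0.008 -1.   ] tool x [-0.021  1.     0.007]
```

```bash
python3 -m inch '0.4 -0.0223 -0.016 0 0 0 0;0.4 -0.0223 -0.016 0 0 0 0;0.4 -0.0223 -0.016 0 0 0 0;0.4 -0.0223 -0.016 0 0 0 0;0.4 -0.0223 -0.016 0 0 0 0;0.4 -0.0223 -0.016 0 0 0 0;0.4 -0.0223 -0.016 0 0 0 0;0.4 0 0 0 0 0 0;0.4 0 0 0 0 0 0'; python3 look.py w5; python3 ptr.py w5
```

```text
clock: 26.53
tool_pos: [0.4172, 0.0406, 0.2414]
eef_rot: [0.7, 0.714, 0.0, 0.0]
contact_force: [0.5, 0.4, 0.7]
opening: 0.698
finger_force: 0.0
[ 0.13  0.48 -0.49  2.15  0.4   0.6  -0.63] [0.5 0.4 0.7] [-0.01 -0.13 -0.  ]
[[-0.019, 1.0, 0.001], [1.0, 0.019, 0.0], [0.0, 0.001, -1.0]]
cursor predicted px [265.2 193.3]
blob [251, 187, 16, 14, 103] a -7.8 5.7 b -13.9 0.7
   low-b tip [(1.5, np.float64(-1.4), np.float64(12.7)), (3, np.float64(-1.86), np.float64(11.7)), (4.5, np.float64(-1.43), np.float64(11.5)), (6, np.float64(0.98), np.float64(9.1))]
   high-b tip [(1.5, np.float64(1.45), np.float64(2.5)), (3, np.float64(1.5), np.float64(4.1)), (4.5, np.float64(1.63), np.float64(6.1)), (6, np.float64(1.16), np.float64(6.6))]
blob [269, 192, 11, 10, 64] a -2.3 7.3 b 3.6 13.5
   low-b tip [(1.5, np.float64(1.78), np.float64(2.6)), (3, np.float64(1.79), np.float64(4.0)), (4.5, np.float64(2.22), np.float64(4.8)), (6, np.float64(2.13), np.float64(5.8))]
   high-b tip [(1.5, np.float64(2.12), np.float64(8.2)), (3, np.float64(1.77), np.float64(5.7)), (4.5, np.float64(2.13), np.float64(5.8)), (6, np.float64(2.15), np.float64(3.9))]
```

View pics/w5.png

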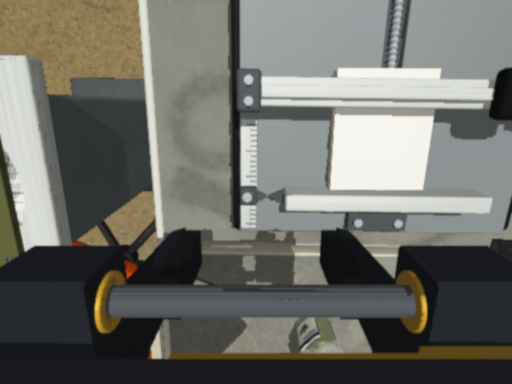

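The picture shows the pad meeting the gauge along row 189, between columns 328 and 426, with the two noses in line near (268,197). The offset measures about +0.5 mm. I'll check the gap and squareness from depth.

Run:
```python
from h import *
z=np.load("pics/w5.npz");m=dict(intrinsics=z["K"],view=z["V"]);W=cloud(z["d"],m)
Z=W[...,2]
def line(us,lo,hi,v0,v1,f):
    X=[];Y=[]
    for u in us:
        s=[v for v in range(v0,v1) if lo<Z[v,u]<hi]
        if s: v=f(s);X.append(W[v,u,0]);Y.append(W[v,u,1])
    k=np.polyfit(X,Y,1);return k[0].round(4),np.polyval(k,.527).round(4)
us=range(335,422,3)
print("pad right edge (visible)",line(us,.084,.0925,150,200,max))
print("gauge top-left edge",line(us,.102,.110,180,205,min), line(range(290,480,4),.102,.110,180,205,min))
print("gauge face mid",line(us,.094,.101,180,205,min))
for v in range(183,195): print(v,[(W[v,u,1].round(4),Z[v,u].round(4)) for u in(345,405)])
# pad sides from brightness edges
g=cv2.cvtColor(z["p"],cv2.COLOR_RGB2GRAY).astype(int)
for name,c0 in(("near",330),("far",428)):
    P=[]
    for v in range(118,184,3):
        r=abs(np.diff(g[v,c0-8:c0+8]));P.append(ray(c0-8+r.argmax()+.5,v,.089,m)[:2])
    P=np.array(P);k=np.polyfit(P[:,1],P[:,0],1);rs=P[:,0]-np.polyval(k,P[:,1]);print(name,"dx/dy",k[0].round(4),"resid",rs.std().round(4))
P=[]
for u in range(342,436,3):
    r=abs(np.diff(g[62:76,u]));P.append(ray(u,62+r.argmax()+.5,.089,m)[:2])
P=np.array(P);k=np.polyfit(P[:,0],P[:,1],1);print("left edge slope",k[0].round(4),np.polyval(k,.527).round(4),(P[:,1]-np.polyval(k,P[:,0])).std().round(4))
```

```text
pad right edge (visible) (np.float64(0.0036), np.float64(0.0334))
gauge top-left edge (np.float64(0.0025), np.float64(0.0334)) (np.float64(0.0039), np.float64(0.0334))
gauge face mid (np.float64(0.004), np.float64(0.0334))
183 [(np.float64(0.0408), np.float64(0.0895)), (np.float64(0.0415), np.float64(0.0882))]
184 [(np.float64(0.0398), np.float64(0.0893)), (np.float64(0.0406), np.float64(0.0884))]
185 [(np.float64(0.0387), np.float64(0.0891)), (np.float64(0.0395), np.float64(0.0882))]
186 [(np.float64(0.0379), np.float64(0.0896)), (np.float64(0.0386), np.float64(0.0885))]
187 [(np.float64(0.0367), np.float64(0.0891)), (np.float64(0.0377), np.float64(0.0887))]
188 [(np.float64(0.0355), np.float64(0.088)), (np.float64(0.0366), np.float64(0.0885))]
189 [(np.float64(0.0345), np.float64(0.0884)), (np.float64(0.0356), np.float64(0.0886))]
190 [(np.float64(0.0335), np.float64(0.0883)), (np.float64(0.0345), np.float64(0.088))]
191 [(np.float64(0.0334), np.float64(0.0913)), (np.float64(0.0336), np.float64(0.0884))]
192 [(np.float64(0.0332), np.float64(0.0944)), (np.float64(0.0335), np.float64(0.0918))]
193 [(np.float64(0.0333), np.float64(0.098)), (np.float64(0.0336), np.float64(0.0956))]
194 [(np.float64(0.0332), np.float64(0.1013)), (np.float64(0.0333), np.float64(0.0981))]
near dx/dy -0.0129 resid 0.0004
far dx/dy -0.0157 resid 0.0003
left edge slope 0.0178 0.1446 0.0
```

The pad touches the gauge with no gap. I'll check squareness more finely, comparing brightness edges of both in the same picture.

Run:
```python
from h import *
z=np.load("pics/w5.npz");m=dict(intrinsics=z["K"],view=z["V"]);W=cloud(z["d"],m)
g=cv2.GaussianBlur(cv2.cvtColor(z["p"],cv2.COLOR_RGB2GRAY).astype(np.float32),(0,0),.7)
def edge(us,v0,v1,h):
    P=[]
    for u in us:
        r=abs(np.diff(g[v0:v1,u]));i=r.argmax();i=min(max(i,1),len(r)-2);o=(r[i-1]-r[i+1])/(2*(r[i-1]-2*r[i]+r[i+1])+1e-9)
        P.append(ray(u,v0+i+o+.5,h,m)[:2])
    P=np.array(P)
    for _ in range(3):
        k=np.polyfit(P[:,0],P[:,1],1);e=abs(P[:,1]-np.polyval(k,P[:,0]));P=P[e<=max(2*e.std(),3e-4)]
    return k.round(4),e.std().round(5),len(P)
print("pad left edge",edge(range(344,434,2),62,76,.089))
print("gauge right top edge",edge([*range(295,340,2),*range(410,484,2)],205,218,.107))
print("gauge left top/face edges",edge(range(292,325,2),186,202,.107),edge(range(432,484,2),186,204,.107))
M=(W[...,2]>.092)&(W[...,2]<.104)&(abs(W[...,1]-.034)<.006)&(W[...,0]>.44)&(W[...,0]<.62);Q=W[M]
k=np.polyfit(Q[:,0],Q[:,1],1);print("gauge face depth fit",k.round(4),len(Q),(Q[:,1]-np.polyval(k,Q[:,0])).std().round(4))
rl=edge(range(265,480,4),70,84,.107);print("rail",rl)
```

```text
pad left edge (array([0.0134, 0.1375]), np.float64(5e-05), 45)
gauge right top edge (array([0.003 , 0.0173]), np.float64(4e-05), 53)
gauge left top/face edges (array([0.007 , 0.0304]), np.float64(3e-05), 17) (array([0.0053, 0.031 ]), np.float64(1e-05), 26)
gauge face depth fit [0.0035 0.0316] 669 0.0002
rail (array([0.0051, 0.1322]), np.float64(8e-05), 37)
```

The pad is square to the gauge within about 0.01 rad with no gap, the gauge is within about 0.5 mm of the cursor, and the arm is clear. Handing in.

```bash
python3 -c "
from plant import r
print(r.finish_job())"
```

```text
the job is handed in; nothing more can be done
None
```

The job is handed in (no verdict was returned): by my measurements the gauge went 7 mm past the cursor and came back to within about 0.5 mm with the play taken up, the pad bore on it at nearly 10 N and now lies against it with no gap and within about 0.01 rad of square, and the arm is clear of everything.

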